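Free the catch tank's lid seam and hold the lid open at 45 degrees

ROBOT

A 7-joint arm with a two-finger parallel gripper is mounted at the origin on the work surface. World frame = base frame: x ahead of the robot, y to its left, z up, the work surface at z = 0. Lengths are in m, angles in rad, forces in N, time in s.
With the tool pointing down it reaches from about 0.425 to 0.825 m from the base axis. Payload 3.6 kg.
Tool frame: the origin (TCP) lies on the front face of the gripper's body, between the roots of the fingers; the fingertips stand 73 mm ahead of it and the grasp point (between the pads) lies 54 mm ahead of it; z points along the fingers, y is the line along which they close (so a half turn about z gives the same grasp; the last joint's range is limited). The gripper opens to 85 mm and grips with 20 to 120 N. Pads are 22 mm wide; open, the fingers measure 114 mm over their backs; the gripper's body (76 mm by 85 mm) begins 54 mm behind the grasp point. The pads swing forward as they close: fully open they stand 13 mm farther back than shut.
Start: joints at [-1.177, 0.615, -0.013, 1.423, 0.008, 1.103, -0.04], TCP at [0.265, 0.593, 0.304] pointing down, gripper open.
Joint ranges: [-3.12, 3.12], [-0.3, 2.06], [-1.34, 1.32], [0.26, 2.42], [-1.36, 4.5], [0.01, 1.98], [-2.84, 2.84]. Speed limits (rad/s): [2.79, 2.79, 3.14, 3.14, 3.14, 3.14, 3.14].

INTERFACE

Orientations are given as a unit quaternion [w, x, y, z].
In Python, from rig import * gives the robot as it stands.
- The arm moves only by the tool apply_moves, never from a script. Its argument "series" is a list of rows, each a list of 5 numbers: the finger opening in m, from 0 to 0.0854, then the shift along the tool's x, y, z in m, then the turn about the tool's z in rad. A call has 1 to 12 rows; each row shifts and turns the commanded pose from where the row before left it, along the tool's axes as they then stand; what a row does not reach is not made up. A row lasts 1/10 s, in which the tool goes at most 50 mm and 8.59 degrees, less where a joint would pass 70% of its speed; a pose out of reach is approached as far as the arm can. A call is refused whole if a number of a shift passes 0.05 or a number of a turn 0.15, either way. A call with a gripper value outside its range is refused whole. The fingers move at their own pace and stop on an object; "force" is the grip in N (left out, the last holds). Time passes only in rows, so rows that do not move let the fingers close. It gives the time, the measured TCP pose, the force, the opening and the grip force at its end, in the units of the state.
- observe(): the state, without advancing time (a new reading comes with each control period).
- snapshot(name): name is "scene" or "side" or "wrist"; returns a dict with "image" (420x560x3 uint8, red, green, blue), "fx", "fy", "cx", "cy" (pixels), "D" ([k1, k2, p1, p2, k3] as OpenCV has them; the pictures are not rectified), "R" (3x3) and "t" (3): a world point X has camera coordinates R X + t. Camera axes: x right, y down, z forward; pixel columns grow to the right and rows downward; lengths in m; the calibration is good to about 2 mm. A picture is of the moment at which its call begins. There is no depth.
- sign_off(): hands the job in; it is judged then, once.
Trained networks look in a picture, given as the dict that the camera call returned (one of the last four; its "shot" number tells which), for a name from the list of things; names that differ only in an ending like _2 or _b are one class to them, and where a whole thing is asked for, a point or a joint stands for the part that bears it (a point fixed in the world has none). Each returns a list of dicts, best first, with "confidence" (0 to 1); they miss things now and then, are a little off and sometimes report something else, mostly with a low value. They report only what shows in the picture. A call takes as long as a camera call. They do not tell look-alikes from the thing itself.
- search_frame(picture, target): "pixel" ([row, column] in pixels, amid what is visible of it).
- cut_out(picture, target): "mask" (420x560 bool, what is visible of it) and "pixel" ([row, column] in pixels, amid what is visible of it).
The state is a dict: "clock": time; "joint_pos": joint angles; "joint_velocities": joint speeds; "effort": joint torques, N m; "tcp_pos": TCP position; "orientation": TCP orientation; "wrist_force": force on the tool from outside, world axes, zero at the start; "ft_torque": the same for the moment, N m; "opening": finger opening in m; "gripper_force": force on a finger pad.
Only numpy, scipy, OpenCV 4.12 (cv2) and the standard library are available. Lean on these libraries where they do the work, as an engineer would, in place of code of your own. Each camera call takes 0.05 s, during which the arm holds its last target. There are 200 camera calls.

TASK

The funnel lid of the catch tank has gummed down: pick up the gasket scraper and guide its tip slowly (no faster than about 5 cm a second) along the front seam, where the lid's front edge meets the tank's rim, from the left end to the right end as the robot sees it. Then lay the scraper flat on the bench clear of the tank without dropping it, take the lid by its bar handle, raise it to 45 degrees (within about 5 degrees) and finish while still holding it there, so that I can reach in for the float bowl; the lid falls shut if let go. Leave the socket, the fuel cap and the spark plugs alone.

Things in the scene. Friction and masses are not known exactly. Their poses are not given: they have to be found in the camera images.
- tank: Grey steel catch tank fixed to the bench, 170 x 190 mm, turned up to 0.25 rad. Origin: centre of the underside on the bench; x away from the robot (to the hinge), y left, z up. Bare-metal rim flange 220 (x) x 230 (y) mm, its top 80 mm high. The dark lid, 180 (x) x 190 (y) x 8 mm, lies centred on the flange, leaving a 20 mm ledge in front of its front edge.
- seam_left (a point): Left end of the front seam: the corner between the lid's front edge (an 8 mm step) and the top of the flange ledge, 80 mm high, at x = -90, y = +75 mm in the tank's frame. The scraper's tip is in the seam when its point is at most 12 mm in front of the lid's edge, not over the lid, and at most 15 mm above the ledge.
- seam_right (a point): Right end of the front seam, at x = -90, y = -75 mm in the tank's frame; the seam is straight between the two ends, 150 mm long.
- lid (a joint): Opening angle of the lid in rad: 0 shut (as it starts), grows as its front edge rises, 0.785 is 45 degrees, stop at 1.9. Free hinge, no latch or spring; lid with funnel and handle weighs about 0.45 kg (0.3 to 0.6), and falls shut if let go.
- lid_hinge (a point): Centre of the lid's hinge line, along the tank's y axis, at x = +90 mm in the tank's frame, 80 mm above the bench. A brass ring with a red funnel (rim radius 41 mm, rim 58 mm above the lid's underside) is fixed in the lid, its centre 57 mm from the hinge line.
- lid_handle (a point): Middle of the lid's steel bar handle: round bar 12 mm thick, 100 mm long along the tank's y axis between two posts, its axis 43 mm above the lid's underside and 150 mm from the hinge line (lid shut: x = -60, z = 123 mm in the tank's frame); 35 mm from the bar's axis down to the lid. It can turn between finger pads as the lid swings.
- scraper: Loose gasket scraper, about 90 g, 180 mm long, lying on the bench: wooden handle 100 x 20 x 22 mm (long, wide, high), brass ferrule, steel shank 6 mm thick, flat tip 8 mm wide, 4 mm thick. Origin: centre of the handle's underside; x points to the tip, z up. It lies right or left, nearer the robot than the tank, its tip away from the robot within 0.3 rad.
- scraper_grip (a point): Where to grip the scraper: on the handle's centre line, 20 mm from its middle towards the tip, 11 mm above its underside (near the centre of mass).
- scraper_tip (a point): End of the scraper's tip, 110 mm ahead of scraper_grip along x and at the same height.
- socket: Chrome spark plug socket standing upright, 25 mm across, 65 mm high; origin at the centre of its underside. To be left alone.
- fuel_cap: Black plastic fuel cap, 54 mm across, 27 mm high with its grip bar; origin at the centre of its underside. To be left alone.
- plug0: Spark plug with white porcelain and copper tip lying on the bench, 75 mm long, 20 mm thick; origin under its hexagon. To be left alone.
- plug1: A second spark plug, the same. To be left alone.
Things that resemble listed ones, but are neither listed nor needed, are in the scene too. What is meant by the scraper is not green or purple, and is the larger of those in its own colour.

How it is judged:
On the way, in this order (a step that is already met when the one before it is completed fails the run):
1. the scraper's tip, held in the gripper, passes slowly through the seam at its left end (x of scraper_tip in the frame of tank between -0.102 and -0.083 m and z of scraper_tip in the frame of tank between 0.075 and 0.095 m and y of scraper_tip in the frame of tank between 0.061 and 0.079 m and contact force between the fingers and scraper above 0.3 N), for 0.2 s.
2. the scraper's tip, held in the gripper, passes slowly through the seam a quarter of the way along (x of scraper_tip in the frame of tank between -0.102 and -0.083 m and z of scraper_tip in the frame of tank between 0.075 and 0.095 m and y of scraper_tip in the frame of tank between 0.026 and 0.044 m and contact force between the fingers and scraper above 0.3 N), for 0.2 s.
3. the scraper's tip, held in the gripper, passes slowly through the seam at its middle (x of scraper_tip in the frame of tank between -0.102 and -0.083 m and z of scraper_tip in the frame of tank between 0.075 and 0.095 m and y of scraper_tip in the frame of tank between -0.009 and 0.009 m and contact force between the fingers and scraper above 0.3 N), for 0.2 s.
4. the scraper's tip, held in the gripper, passes slowly through the seam three quarters of the way along (x of scraper_tip in the frame of tank between -0.102 and -0.083 m and z of scraper_tip in the frame of tank between 0.075 and 0.095 m and y of scraper_tip in the frame of tank between -0.044 and -0.026 m and contact force between the fingers and scraper above 0.3 N), for 0.2 s.
5. the scraper's tip, held in the gripper, passes slowly through the seam at its right end (x of scraper_tip in the frame of tank between -0.102 and -0.083 m and z of scraper_tip in the frame of tank between 0.075 and 0.095 m and y of scraper_tip in the frame of tank between -0.079 and -0.061 m and contact force between the fingers and scraper above 0.3 N), for 0.2 s.
6. the scraper is laid down on the bench clear of the tank and let go, the lid still shut (height (world z) of scraper below 0.025 m and height (world z) of scraper_tip below 0.03 m and linear speed of scraper below 0.03 m/s and contact force between the fingers and scraper below 0.1 N and contact force between scraper and tank below 0.1 N and value of joint lid below 0.1 rad), for 0.2 s.
At the end, for the whole second after the job is handed in: The lid is held still by the gripper at 45 degrees, within 6 degrees (0.68 to 0.89 rad), the fingers pressing on it with at least 0.4 N and nothing else carrying it; the scraper lies at rest on the bench (its origin under 25 mm and its tip under 30 mm high), let go and not touching the tank (value of joint lid between 0.68 and 0.89 rad and velocity of joint lid between -0.05 and 0.05 rad/s and contact force between the fingers and tank above 0.4 N and height (world z) of scraper below 0.025 m and height (world z) of scraper_tip below 0.03 m and linear speed of scraper below 0.03 m/s and contact force between the fingers and scraper below 0.1 N and contact force between scraper and tank below 0.1 N); the arm keeps its last pose, push and grip.
It fails at once if the socket, the fuel cap or a spark plug is moved more than 25 mm (distance of any of socket, fuel_cap, plug0, plug1 from where it was at the start of the episode above 0.025 m).
It fails at once if the lid is raised while the scraper is in the gripper (value of joint lid above 0.15 rad and contact force between the fingers and scraper above 0.3 N).
It fails at once if the scraper is dropped or thrown (linear speed of scraper above 0.7 m/s and contact force between the fingers and scraper below 0.1 N).
It also fails if it takes over 72 s, if anything falls off the work surface, if the arm or the gripper's body presses on something with over 40 N, if the wrist force passes 120 N, or if a joint passes its speed limit or range.

## Working session

There is one attempt and no reset: what is moved stays moved. The work goes in short steps, Python scripts to look and compute and a tool call to move; the robot and the scene stay as the last step left them, time stands still between calls to the robot, and variables do not carry over. Pictures are saved under pics/ and viewed, at most 13 in all, crops included, and the job is handed in when it is done.

Besides the shell and the picture viewer there is one more tool, called as a command line: name --pt "numbers of a row" for each row, then --argument value for the rest. apply_moves: Moves the arm, as the interface text tells. Its arguments: {"type":"object","properties":{"series":{"type":"array"},"force":{"type":"number"}},"required":["series"]}

```bash
mkdir -p pics; cat > h.py <<'E'
from rig import *
import numpy as np, cv2
from scipy.spatial.transform import Rotation as Rn
def K(s): return np.array([[s['fx'],0,s['cx']],[0,s['fy'],s['cy']],[0,0,1.]])
def ray(s,px):
    p=cv2.undistortPoints(np.array([[[px[1],px[0]]]],float),K(s),np.array(s['D'],float))[0,0]
    R=np.array(s['R']);t=np.array(s['t']); return -R.T@t, R.T@np.array([p[0],p[1],1.])
def onz(s,px,z):
    o,d=ray(s,px); return o+d*(z-o[2])/d[2]
def proj(s,X):
    r,_=cv2.Rodrigues(np.array(s['R'],float))
    p=cv2.projectPoints(np.array(X,float).reshape(-1,1,3),r,np.array(s['t'],float),K(s),np.array(s['D'],float))[0][:,0]
    return p[:,::-1]
def save(s,n): cv2.imwrite('pics/'+n+'.png',s['image'][:,:,::-1])
E
python3 - <<'E'
from h import *
np.set_printoptions(precision=3,suppress=True)
o=observe();print(o['tcp_pos'],o['orientation'],o['clock'])
ss=[snapshot(n) for n in('scene','side')]
cv2.imwrite('pics/a.png',ss[0]['image'][:,:,::-1]);cv2.imwrite('pics/b.png',ss[1]['image'][:,:,::-1])
for s in ss:
    print('cam',-np.array(s['R']).T@np.array(s['t']))
    for n in['scraper','scraper_tip','scraper_grip','lid_handle','seam_left','seam_right','lid_hinge','socket','fuel_cap','plug0','tank']:
        for d in search_frame(s,n)[:4]:
            print(n,np.array(d['pixel']),round(d['confidence'],2),onz(s,d['pixel'],{'lid_handle':.123,'seam_left':.08,'seam_right':.08,'lid_hinge':.08}.get(n,.011)))
E
```

```text
[0.265 0.593 0.303] [-0.     0.209  0.978 -0.001] 0.0
cam [1.351 0.134 0.952]
scraper [221.  366.2] 0.8 [0.434 0.291 0.011]
scraper [202.5 316.8] 0.71 [0.376 0.148 0.011]
scraper [182.7 375.8] 0.71 [0.266 0.325 0.011]
scraper_tip [221.7 368.1] 0.8 [0.436 0.297 0.011]
scraper_tip [200.3 314.4] 0.71 [0.367 0.141 0.011]
scraper_tip [224.6 434.1] 0.65 [0.425 0.484 0.011]
scraper_tip [182.3 379.8] 0.65 [0.263 0.337 0.011]
scraper_grip [223.4 431. ] 0.83 [0.421 0.475 0.011]
scraper_grip [221.7 367.7] 0.78 [0.436 0.296 0.011]
scraper_grip [183.4 377.4] 0.61 [0.269 0.33  0.011]
scraper_grip [199.8 317.2] 0.53 [0.364 0.149 0.011]
lid_handle [267.1 243.9] 0.64 [ 0.721 -0.007  0.123]
seam_left [277.5 239. ] 0.77 [ 0.72 -0.02  0.08]
seam_left [222.4 365.6] 0.3 [0.506 0.278 0.08 ]
seam_right [274.1 241.4] 0.68 [ 0.71  -0.017  0.08 ]
lid_hinge [267.5 242.8] 0.97 [ 0.69  -0.016  0.08 ]
socket [202.2 166.7] 0.67 [ 0.427 -0.29   0.011]
fuel_cap [288.5 317.9] 0.88 [0.681 0.167 0.011]
plug0 [280.8 178.7] 0.51 [ 0.699 -0.181  0.011]
tank [276.7 240.7] 0.75 [ 0.668 -0.029  0.011]
cam [ 0.047 -0.841  0.79
[... 351 characters left out ...]
tip [219.9 147.3] 0.57 [0.254 0.316 0.011]
scraper_grip [178.7 188.8] 0.82 [0.425 0.479 0.011]
scraper_grip [208.2 210.3] 0.69 [0.427 0.298 0.011]
scraper_grip [219.9 148.4] 0.66 [0.256 0.314 0.011]
scraper_grip [243.4 212.4] 0.6 [0.375 0.144 0.011]
lid_handle [221.5 355.6] 0.85 [ 0.657 -0.06   0.123]
seam_left [231.9 354.8] 0.83 [ 0.67  -0.046  0.08 ]
seam_right [234.5 355.4] 0.58 [ 0.665 -0.055  0.08 ]
lid_hinge [221.3 356.7] 0.57 [ 0.699 -0.011  0.08 ]
lid_hinge [235.9 352.7] 0.16 [ 0.656 -0.057  0.08 ]
socket [347.8 319.5] 0.64 [ 0.445 -0.268  0.011]
plug0 [302.5 414.3] 0.71 [ 0.7   -0.25   0.011]
plug0 [285.6 398.9] 0.59 [ 0.704 -0.19   0.011]
tank [231.2 355.8] 0.94 [0.734 0.032 0.011]
```

View pics/a.png

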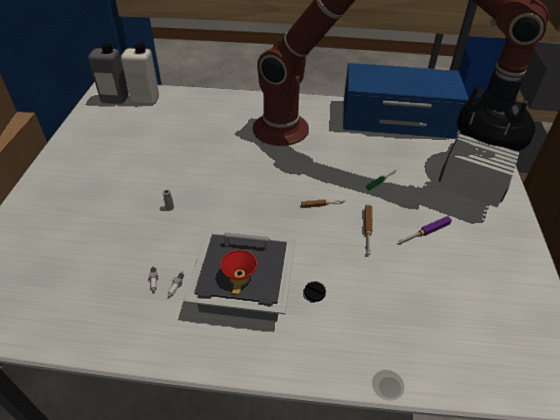

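View pics/b.png

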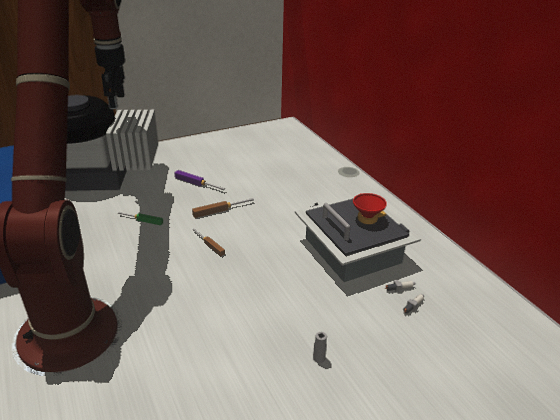

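The scene view shows the wanted brown scraper at about (row 221, col 367), tip at (252, 368). A smaller brown look-alike lies at (203, 317), with green and purple ones near. The tank is at (268, 240), the fuel cap at (291, 315), the plugs at (278, 153) and (285, 176), and the socket at (200, 168). The side view agrees: scraper (209, 213), tank (235, 355), handle bar (215, 337). Next I fit poses by silhouette.

```bash
cat > fit.py <<'E'
from h import *
from scipy.optimize import minimize
def box(x0,x1,y0,y1,z0,z1): return np.array([[x,y,z] for x in(x0,x1) for y in(y0,y1) for z in(z0,z1)])
def circ(c,r,z): a=np.linspace(0,6.28,24); return np.c_[c+r*np.cos(a),r*np.sin(a),0*a+z]
TANK=[box(-.085,.085,-.095,.095,0,.08),box(-.11,.11,-.115,.115,.076,.08),box(-.09,.09,-.095,.095,.08,.088),
 np.r_[circ(.033,.041,.138),circ(.033,.015,.1)],box(-.066,-.054,-.05,.05,.117,.129)]
SCR=[box(-.05,.05,-.01,.01,0,.022),box(.05,.13,-.004,.004,.008,.014)]
def render(s,parts,p,sc=4):
    m=np.zeros((420*sc,560*sc),np.uint8); c,si=np.cos(p[2]),np.sin(p[2])
    for P in parts:
        X=P@np.array([[c,-si,0],[si,c,0],[0,0,1]]).T+[p[0],p[1],0]
        q=((proj(s,X)[:,::-1]+.5)*sc).astype(np.int32)
        cv2.fillConvexPoly(m,cv2.convexHull(q),1)
    return cv2.resize(m.astype(np.float32),(560,420),interpolation=cv2.INTER_AREA)
def fit(views,parts,p0):
    def f(p):
        l=0
        for s,m in views:
            r=render(s,parts,p); l-=np.minimum(r,m).sum()/np.maximum(r,m).sum()
        return l/len(views)
    r=minimize(f,p0,method='Nelder-Mead',options=dict(initial_simplex=np.array(p0)+np.array([[0,0,0],[.015,0,0],[0,.015,0],[0,0,.15]]),xatol=2e-4,fatol=1e-5))
    return r.x,-r.fun
def nearest(l,px): return min(l,key=lambda d:np.hypot(*(np.array(d['pixel'])-px)))
E
python3 - <<'E'
from fit import *
np.set_printoptions(precision=4,suppress=True)
S=[snapshot(n) for n in('scene','side')]
tm=[cut_out(s,'tank')[0]['mask'].astype(np.float32) for s in S]
sm=[nearest(cut_out(s,'scraper'),p)['mask'].astype(np.float32) for s,p in zip(S,[(221,367),(209,213)])]
for parts,ms,p0 in((TANK,tm,[.68,-.02,0.]),(SCR,sm,[.4,.285,0.])):
    for v in([0,1],[0],[1]):
        x,q=fit([(S[i],ms[i]) for i in v],parts,p0); print(v,x,q)
        if len(v)==2: 
            for i in v:
                r=render(S[i],parts,x)>.5; im=S[i]['image']
                c=cv2.findContours(r.astype(np.uint8),0,1)[0]; cv2.drawContours(im,c,-1,(0,255,0),1)
                c=cv2.findContours(ms[i].astype(np.uint8),0,1)[0]; cv2.drawContours(im,c,-1,(0,0,255),1)
a=cv2.resize(S[0]['image'][190:330,170:400],None,fx=2.6,fy=2.6);b=cv2.resize(S[1]['image'][180:300,180:440],(a.shape[1],276))
cv2.imwrite('pics/c.png',np.r_[a,b][:600,:,::-1] if 0 else cv2.resize(np.r_[a,b],None,fx=.9,fy=.9)[:,:,::-1])
E
```

```text
[0, 1] [ 0.6902 -0.0183 -0.0168] 0.9819201231002808
[0] [ 0.6902 -0.0179 -0.0117] 0.9839966297149658
[1] [ 0.6897 -0.0192 -0.0266] 0.9823547005653381
[0, 1] [ 0.4271  0.2972 -0.031 ] 0.8359454870223999
[0] [ 0.4252  0.2976 -0.0173] 0.8364683389663696
[1] [ 0.426   0.2945 -0.0152] 0.8533735275268555
```

View pics/c.png

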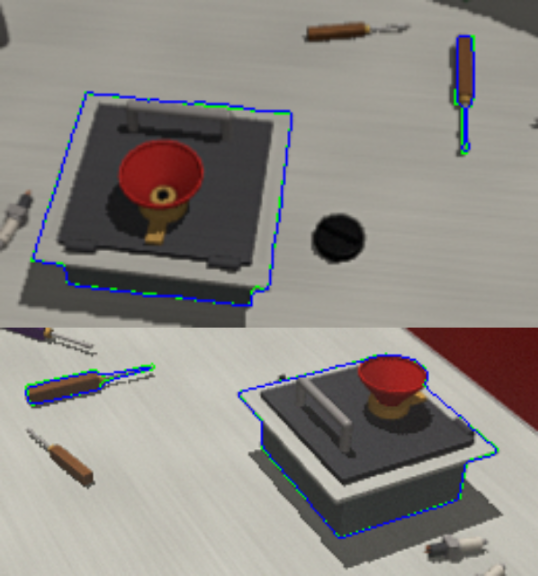

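Tank fit is good (0.690, -0.018, yaw about -0.017). Scraper is near (0.426, 0.296), yaw about -0.02. I move over the scraper and refine with the wrist camera.

apply_moves --pt "0.0854 0 0 0 -0.14" --pt "0.0854 0 0 0 -0.14" --pt "0.0854 0 0 0 -0.14" --pt "0.0854 -0.025 -0.042 0 0" --pt "0.0854 -0.025 -0.042 0 0" --pt "0.0854 -0.025 -0.042 0 0" --pt "0.0854 -0.025 -0.042 0 0" --pt "0.0854 -0.025 -0.042 0 0" --pt "0.0854 -0.025 -0.042 0 0" --pt "0.0854 -0.025 -0.042 0 0" --pt "0.0854 0 0 0 0" --pt "0.0854 0 0 0 0"

```text
clock: 2.7
tcp_pos: [0.4413, 0.2977, 0.3041]
orientation: [0.0, 0.002, 1.0, 0.0]
wrist_force: [-0.4, 1.1, 1.5]
opening: 0.0856
gripper_force: 0.0
```

```bash
python3 - <<'E'
from fit import *
np.set_printoptions(precision=4,suppress=True)
o=observe();print(o['clock'],o['tcp_pos'],o['orientation'],Rn.from_quat(np.roll(o['orientation'],-1)).as_matrix())
s=snapshot('wrist')
c=[d for d in cut_out(s,'scraper')]
print([(d['pixel'],d['confidence'],d['mask'].sum()) for d in c], proj(s,[[.426,.296,.011],[.446,.296,.011],[.556,.294,.011]]))
m=nearest(c,proj(s,[[.446,.296,.011]])[0])['mask'].astype(np.float32)
x,q=fit([(s,m)],SCR,[.426,.296,-.02]);print(x,q)
im=s['image'].copy()
cv2.drawContours(im,cv2.findContours((render(s,SCR,x)>.5).astype(np.uint8),0,1)[0],-1,(0,255,0),1)
cv2.drawContours(im,cv2.findContours(m.astype(np.uint8),0,1)[0],-1,(0,0,255),1)
cv2.imwrite('pics/d.png',im[:,:,::-1])
E
```

```text
2.7 [0.4413 0.2977 0.3041] [0.0002 0.0025 1.     0.    ] [[-1.      0.0049  0.0004]
 [ 0.0049  1.      0.0001]
 [-0.0004  0.0001 -1.    ]]
[([175.0, 438.1], 0.84, np.int64(2631)), ([125.3, 142.1], 0.82, np.int64(1329)), ([13.0, 289.4], 0.65, np.int64(785)), ([173.2, 276.2], 0.58, np.int64(1829))] [[171.1182 275.8466]
 [188.2528 275.9507]
 [273.5376 274.8848]]
[ 0.4244  0.2968 -0.0124] 0.8727349638938904
```

View pics/d.png

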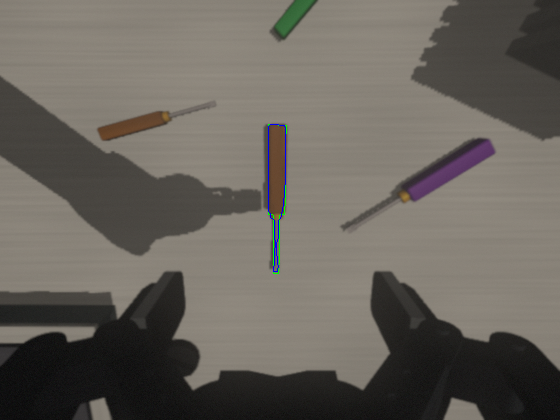

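Fit is confirmed by the wrist view: handle centre about (171, 276), tip at (270, 276). I descend and grip.

apply_moves --pt "0.06 -0.004 -0.001 0.045 0.007" --pt "0.06 0 0 0.045 0" --pt "0.06 0 0 0.045 0" --pt "0.06 0 0 0.045 0" --pt "0.06 0 0 0.03 0" --pt "0.06 0 0 0.016 0" --pt "0.06 0 0 0 0" --pt "0.0 0 0 0 0" --pt "0.0 0 0 0 0" --pt "0.0 0 0 0 0" --pt "0.0 0 0 0 0" --pt "0.0 0 0 0 0" --force 60

```text
clock: 4.0
tcp_pos: [0.4449, 0.2989, 0.0795]
orientation: [0.001, 0.004, 1.0, 0.001]
wrist_force: [-0.9, -0.3, 6.9]
opening: 0.0183
gripper_force: 61.0
```

apply_moves --pt "0.0 0 0 -0.02 0" --pt "0.0 0 0 -0.04 0" --pt "0.0 0 0 -0.04 0" --pt "0.0 0 -0.03 0 0" --pt "0.0 0 -0.04 0 0" --pt "0.0 0 -0.04 0 0" --pt "0.0 0 -0.04 0 0" --pt "0.0 0 -0.04 0 0" --pt "0.0 0 -0.03 0 0" --pt "0.0 0 0 0 0" --pt "0.0 0 0 0 0" --pt "0.0 0 0 0 0"

```text
clock: 5.2
tcp_pos: [0.4427, 0.0793, 0.1782]
orientation: [0.0, 0.003, 1.0, 0.001]
wrist_force: [0.6, 0.3, -1.5]
opening: 0.0183
gripper_force: 60.0
```

```bash
python3 - <<'E'
from fit import *
np.set_printoptions(precision=4,suppress=True)
o=observe();print(o['clock'],o['tcp_pos'],o['orientation'],o['gripper_force'])
S=[snapshot(n) for n in('scene','side','wrist')]
g=np.array(o['tcp_pos']); tip=g+[.11,-.002,.032-.1+.0]
tip[2]=g[2]-.0795+.011
print('tip pred',tip,[proj(s,tip) for s in S])
C=[]
for s in S:
    p=proj(s,tip)[0]; r0,c0=(p-[30,40]).astype(int)
    cr=s['image'][max(r0,0):r0+60,max(c0,0):c0+80].copy()
    cr=cv2.resize(cr,(400,300),interpolation=cv2.INTER_CUBIC); q=(p-[max(r0,0),max(c0,0)]+.5)*5
    cv2.circle(cr,(int(q[1]),int(q[0])),3,(0,255,0),1); C.append(cr); print(r0,c0)
C.append(cv2.resize(S[2]['image'],(400,300)))
cv2.imwrite('pics/e.png',np.r_[np.c_[C[0],C[1]],np.c_[C[2],C[3]]][:,:,::-1])
E
```

```text
5.2 [0.4427 0.0793 0.1782] [0.0004 0.003  1.     0.0005] 59.9751877784729
tip pred [0.5527 0.0773 0.1097] [array([[220.7152, 287.8421]]), array([[207.3775, 288.2328]]), array([[448.2342, 274.1455]])]
190 247
177 248
418 234Traceback (most recent call last):
  File "<stdin>", line 15, in <module>
cv2.error: OpenCV(4.12.0) /io/opencv/modules/imgcodecs/src/loadsave.cpp:1058: error: (-215:Assertion failed) image.channels() == 1 || image.channels() == 3 || image.channels() == 4 in function 'imwrite_'
```

```bash
cat > tip.py <<'E'
from fit import *
import sys
np.set_printoptions(precision=4,suppress=True)
o=observe();g=np.array(o['tcp_pos']);print(o['clock'],g)
tip=np.array([g[0]+.11,g[1]-.002,g[2]-.0685])
C=[]
for n in('scene','side'):
    s=snapshot(n);p=proj(s,tip)[0]; r0,c0=(p-[30,40]).astype(int)
    cr=cv2.resize(s['image'][r0:r0+60,c0:c0+80],(400,300),interpolation=cv2.INTER_CUBIC); q=(p-[r0,c0]+.5)*5
    cv2.circle(cr,(int(q[1]),int(q[0])),3,(0,255,0),1); C.append(cr); print(n,r0,c0,p)
cv2.imwrite('pics/%s.png'%sys.argv[1],np.c_[C[0],C[1]][:,:,::-1])
E
python3 tip.py e
```

```text
5.35 [0.4425 0.0795 0.178 ]
scene 190 247 [220.7406 287.905 ]
side 177 248 [207.4234 288.16  ]Traceback (most recent call last):
  File "tip.py", line 11, in <module>
    cv2.imwrite('pics/%s.png'%sys.argv[1],np.c_[C[0],C[1]][:,:,::-1])
    ~~~~~~~~~~~^^^^^^^^^^^^^^^^^^^^^^^^^^^^^^^^^^^^^^^^^^^^^^^^^^^^^^
cv2.error: OpenCV(4.12.0) /io/opencv/modules/imgcodecs/src/loadsave.cpp:1058: error: (-215:Assertion failed) image.channels() == 1 || image.channels() == 3 || image.channels() == 4 in function 'imwrite_'
```

np.c_ stacks on the last axis; I use hstack.

```bash
sed -i 's/np.c_\[C\[0\],C\[1\]\]/np.hstack(C)/' tip.py; python3 tip.py e
```

```text
5.45 [0.4425 0.0791 0.1779]
scene 190 247 [220.7353 287.7458]
side 177 248 [207.5401 288.2175]
```

View pics/e.png

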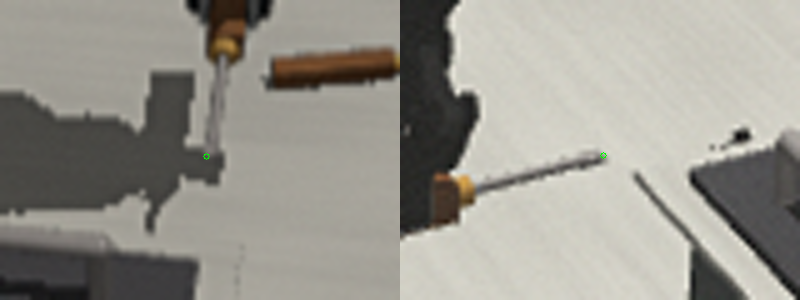

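The crops show the tip near (221, 289) in scene and (207, 288) in side. It agrees with prediction within about 1 px, tip about 2 mm further left in y. I approach just in front of the seam's left end.

apply_moves --pt "0.0 0 -0.011 0.011 0" --pt "0.0 0 -0.011 0.011 0" --pt "0.0 -0.01 0 0 0" --pt "0.0 -0.01 0 0 0" --pt "0.0 -0.01 0 0 0" --pt "0.0 -0.006 0 0 0" --pt "0.0 0 0 0 0" --pt "0.0 0 0 0 0"

```text
clock: 6.35
tcp_pos: [0.4782, 0.0561, 0.156]
orientation: [-0.0, 0.004, 1.0, 0.0]
wrist_force: [0.0, -0.9, -1.5]
opening: 0.0185
gripper_force: 60.0
```

```bash
python3 tip.py f
```

```text
6.35 [0.4782 0.0561 0.156 ]
scene 206 237 [236.2012 277.0666]
side 186 265 [216.2059 305.0733]
```

View pics/f.png

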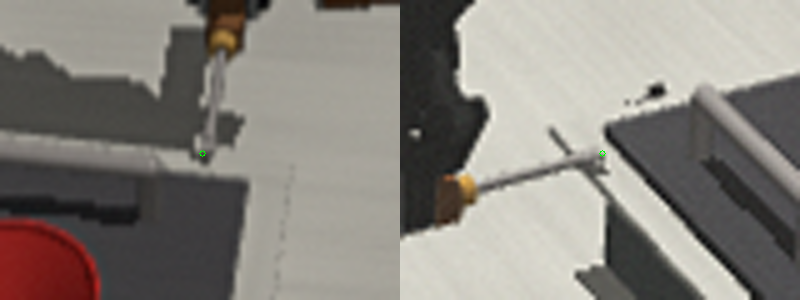

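Side view shows the tip over the ledge about 10 mm in front of the lid's edge at the left end, a few mm above it. I move 7 mm in and slide.

apply_moves --pt "0.0 -0.004 0 0 0" --pt "0.0 -0.003 0 0 0" --pt "0.0 0 0 0 0" --pt "0.0 0 0 0 0" --pt "0.0 0 0 0 0" --pt "0.0 0 0 0 0" --pt "0.0 0 -0.003 0 0" --pt "0.0 0 -0.003 0 0" --pt "0.0 0 -0.003 0 0" --pt "0.0 0 -0.003 0 0" --pt "0.0 0 -0.003 0 0" --pt "0.0 0 0 0 0"

```text
clock: 7.65
tcp_pos: [0.4852, 0.0401, 0.1559]
orientation: [-0.0, 0.004, 1.0, -0.0]
wrist_force: [-0.5, -0.9, -1.4]
opening: 0.0181
gripper_force: 60.0
```

apply_moves --pt "0.0 0 -0.003 0 0" --pt "0.0 0 -0.003 0 0" --pt "0.0 0 -0.003 0 0" --pt "0.0 0 -0.003 0 0" --pt "0.0 0 -0.003 0 0" --pt "0.0 0 -0.003 0 0" --pt "0.0 0 -0.003 0 0" --pt "0.0 0 -0.003 0 0" --pt "0.0 0 0 0 0" --pt "0.0 0 0 0 0" --pt "0.0 0 0 0 0"

```text
clock: 8.75
tcp_pos: [0.4851, 0.017, 0.1559]
orientation: [-0.0, 0.004, 1.0, 0.0]
wrist_force: [-0.3, -0.1, -1.0]
opening: 0.0187
gripper_force: 60.0
```

```bash
python3 tip.py g
```

```text
8.75 [0.4851 0.017  0.1559]
scene 206 221 [236.8533 261.2676]
side 193 275 [223.7817 315.4307]
```

View pics/g.png

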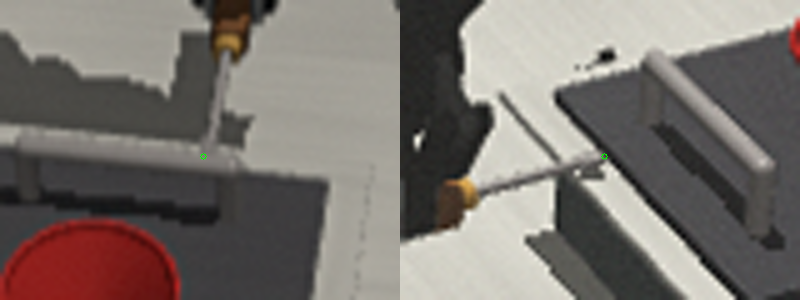

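Tip runs along the seam a few mm in front of the lid's edge (side crop tip (604,157), edge about 3 px right). I continue.

apply_moves --pt "0.0 0.0003 -0.003 0 0" --pt "0.0 0 -0.003 0 0" --pt "0.0 0 -0.003 0 0" --pt "0.0 0 -0.003 0 0" --pt "0.0 0 -0.003 0 0" --pt "0.0 0 -0.003 0 0" --pt "0.0 0 -0.003 0 0" --pt "0.0 0 -0.003 0 0" --pt "0.0 0 -0.003 0 0" --pt "0.0 0 -0.003 0 0" --pt "0.0 0 -0.003 0 0" --pt "0.0 0 0 0 0"

```text
clock: 10.05
tcp_pos: [0.4845, -0.0168, 0.1559]
orientation: [-0.0, 0.004, 1.0, -0.0]
wrist_force: [0.1, 0.2, -2.0]
opening: 0.0183
gripper_force: 60.0
```

apply_moves --pt "0.0 0 0 0 0" --pt "0.0 0 0 0 0" --pt "0.0 0.0003 -0.003 0 0" --pt "0.0 0 -0.003 0 0" --pt "0.0 0 -0.003 0 0" --pt "0.0 0 -0.003 0 0" --pt "0.0 0 -0.003 0 0" --pt "0.0 0 -0.003 0 0" --pt "0.0 0 -0.003 0 0" --pt "0.0 0 -0.003 0 0" --pt "0.0 0 -0.003 0 0" --pt "0.0 0 -0.003 0 0"

```text
clock: 11.25
tcp_pos: [0.484, -0.0464, 0.1559]
orientation: [-0.0, 0.004, 1.0, -0.0]
wrist_force: [0.4, 0.7, -0.6]
opening: 0.0181
gripper_force: 60.0
```

apply_moves --pt "0.0 0 -0.003 0 0" --pt "0.0 0 -0.002 0 0" --pt "0.0 0 0 0 0" --pt "0.0 0 0 0 0" --pt "0.0 0 0 0 0"

```text
clock: 11.75
tcp_pos: [0.4839, -0.051, 0.1559]
orientation: [-0.0, 0.004, 1.0, 0.0]
wrist_force: [0.2, 0.2, -2.0]
opening: 0.0187
gripper_force: 60.0
```

apply_moves --pt "0.0 0.0003 -0.003 0 0" --pt "0.0 0 -0.003 0 0" --pt "0.0 0 -0.003 0 0" --pt "0.0 0 -0.003 0 0" --pt "0.0 0 -0.003 0 0" --pt "0.0 0 -0.003 0 0" --pt "0.0 0 -0.003 0 0" --pt "0.0 0 -0.003 0 0" --pt "0.0 0 -0.003 0 0" --pt "0.0 0 -0.003 0 0" --pt "0.0 0 -0.003 0 0" --pt "0.0 0 -0.003 0 0"

```text
clock: 12.95
tcp_pos: [0.4834, -0.0874, 0.1559]
orientation: [-0.0, 0.004, 1.0, -0.0]
wrist_force: [-0.0, -0.6, -2.1]
opening: 0.0189
gripper_force: 60.0
```

```bash
python3 tip.py i
```

```text
12.95 [ 0.4834 -0.0874  0.1559]
scene 202 180 [232.6512 220.4594]
side 217 297 [247.9068 337.933 ]
```

View pics/i.png

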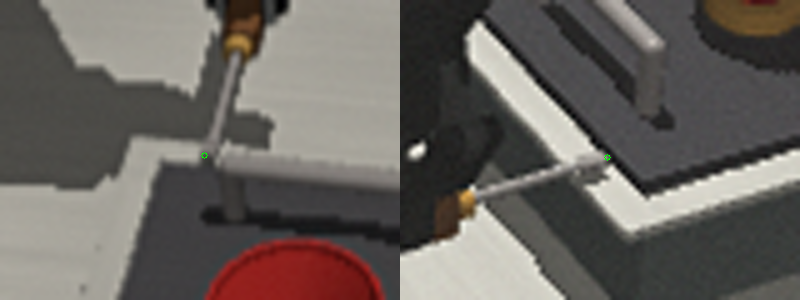

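Tip is at the seam's right end (side crop tip (607,157), lid corner (650,190)). I dwell, withdraw and lay the scraper down in front of the tank.

apply_moves --pt "0.0 0 0 0 0" --pt "0.0 0 0 0 0" --pt "0.0 0 -0.001 0 0" --pt "0.0 0 0 0 0" --pt "0.0 0 0 0 0" --pt "0.0 0.005 0 0 0" --pt "0.0 0.015 0 0 0" --pt "0.0 0.015 0 0 0" --pt "0.0 0.007 0 0 0" --pt "0.0 0 -0.01 0.02 0" --pt "0.0 0 -0.005 0.02 0" --pt "0.0 0 0 0.015 0"

```text
clock: 14.25
tcp_pos: [0.4413, -0.1038, 0.1002]
orientation: [0.0, 0.005, 1.0, -0.0]
wrist_force: [-0.2, 0.5, -1.2]
opening: 0.0184
gripper_force: 60.0
```

apply_moves --pt "0.0 0 0 0.01 0" --pt "0.0 0 0 0.004 0" --pt "0.0 0 0 0.003 0" --pt "0.0 0 0 0.002 0" --pt "0.0 0 0 0.001 0" --pt "0.0 0 0 0.001 0" --pt "0.0 0 0 0 0" --pt "0.0 0 0 0 0"

```text
clock: 15.05
tcp_pos: [0.4413, -0.1029, 0.0801]
orientation: [0.0, 0.004, 1.0, -0.0]
wrist_force: [-0.6, 0.1, -1.7]
opening: 0.0186
gripper_force: 60.0
```

```bash
python3 -c "
from rig import *
o=observe();print(o['tcp_pos'],o['wrist_force'],o['joint_pos'])"
```

```text
[ 0.4413216  -0.10286881  0.08009878] [-0.60800541  0.07544887 -1.71413191] [ 0.24301578  0.70938261 -0.09198741  2.17441605  0.22960984  0.26623504
  1.51435557]
```

apply_moves --pt "0.0 0 0 0.001 0" --pt "0.0 0 0 0.0005 0" --pt "0.0 0 0 0 0" --pt "0.04 0 0 0 0" --pt "0.04 0 0 0 0" --pt "0.04 0 0 0 0" --pt "0.04 0 0 -0.02 0" --pt "0.04 0 0 -0.03 0" --pt "0.04 0 0 -0.04 0" --pt "0.04 0 0 -0.04 0" --pt "0.04 0 0 -0.04 0" --pt "0.04 0 0 0 0" --force 60

```text
clock: 16.25
tcp_pos: [0.4438, -0.1032, 0.253]
orientation: [0.006, 0.004, 1.0, -0.001]
wrist_force: [-0.1, -0.6, 0.7]
opening: 0.0401
gripper_force: 0.0
```

apply_moves --pt "0.04 0 0 0 0.143" --pt "0.04 0 0 0 0.143" --pt "0.04 0 0 0 0.143" --pt "0.04 0 0 0 0.143" --pt "0.04 0 0 0 0.143" --pt "0.04 0 0 0 0.143" --pt "0.04 0 0 0 0.143" --pt "0.04 0 0 0 0.143" --pt "0.04 0 0 0 0.143" --pt "0.04 0 0 0 0.143" --pt "0.04 0 0 0 0.15" --pt "0.04 0 0 0 0"

```text
clock: 17.45
tcp_pos: [0.4408, -0.1025, 0.2475]
orientation: [-0.001, 0.713, 0.701, -0.001]
wrist_force: [-0.2, 0.4, -0.5]
opening: 0.0401
gripper_force: 0.0
```

```bash
python3 - <<'E'
from fit import *
np.set_printoptions(precision=4,suppress=True)
o=observe();print(o['clock'],o['tcp_pos'],o['joint_pos'],'\n',Rn.from_quat(np.roll(o['orientation'],-1)).as_matrix())
S=[snapshot(n) for n in('scene','side')]
for s in S: print([(d['pixel'],round(d['confidence'],2),onz(s,d['pixel'],.011)) for d in search_frame(s,'scraper')], [(d['pixel'],onz(s,d['pixel'],.123)) for d in search_frame(s,'lid_handle')[:1]])
cv2.imwrite('pics/j.png',cv2.resize(S[1]['image'],None,fx=1.4,fy=1.4)[:,:,::-1])
E
```

```text
17.45 [ 0.4408 -0.1025  0.2475] [ 0.0203  0.3991  0.2188  2.0463 -0.1282  0.7109  0.3036] 
 [[ 0.0164  0.9999 -0.0022]
 [ 0.9999 -0.0164 -0.0004]
 [-0.0005 -0.0022 -1.    ]]
[([224.9, 432.9], 0.78, array([0.4268, 0.4799, 0.011 ])), ([208.3, 227.1], 0.74, array([ 0.4308, -0.1089,  0.011 ])), ([200.5, 315.2], 0.74, array([0.3676, 0.143 , 0.011 ])), ([178.5, 378.2], 0.74, array([0.2451, 0.3332, 0.011 ])), ([270.1, 239.0], 0.48, array([ 0.6475, -0.0366,  0.011 ]))] [([269.1, 243.6], array([ 0.7272, -0.0065,  0.123 ]))]
[([296.9, 275.6], 0.66, array([ 0.4316, -0.0994,  0.011 ])), ([243.4, 210.2], 0.64, array([0.3698, 0.1461, 0.011 ])), ([179.1, 194.3], 0.61, array([0.4392, 0.4697, 0.011 ])), ([220.0, 145.4], 0.47, array([0.2491, 0.3174, 0.011 ]))] [([224.9, 355.8], array([ 0.6497, -0.0716,  0.123 ]))]
```

View pics/j.png

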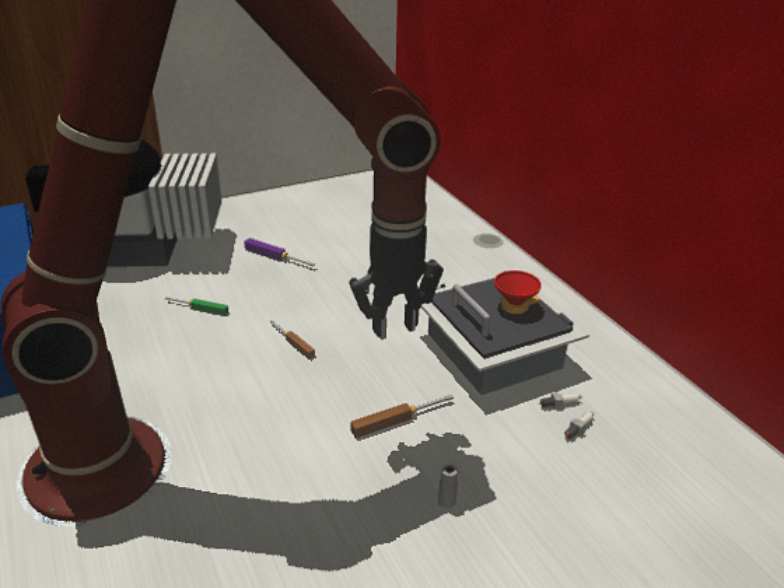

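Side view (picture 1.4x) shows the scraper flat on the bench at (415, 400), clear of the tank, and the gripper turned across the bar at (472, 310). I go to the handle.

apply_moves --pt "0.05 0.01 0.022 0 0" --pt "0.05 0.018 0.038 0 0" --pt "0.05 0.018 0.038 0 0" --pt "0.05 0.018 0.038 0 0" --pt "0.05 0.017 0.034 0 0" --pt "0.05 0.0075 0.019 0 0" --pt "0.05 0 0 0 0" --pt "0.05 0 0 0.03 0" --pt "0.05 0 0 0.02 0" --pt "0.05 0 0 0.012 0" --pt "0.05 0 0 0.0055 0" --pt "0.05 0 0 0 0"

```text
clock: 18.95
tcp_pos: [0.6313, -0.018, 0.1806]
orientation: [-0.0, 0.713, 0.701, -0.0]
wrist_force: [0.9, -0.8, 0.4]
opening: 0.0501
gripper_force: 0.0
```

```bash
python3 - <<'E'
from fit import *
np.set_printoptions(precision=4,suppress=True)
o=observe();print(o['clock'],o['tcp_pos'],o['joint_pos'],o['wrist_force'])
s=snapshot('side');w=snapshot('wrist')
a=cv2.resize(s['image'][150:290,270:440],(510,420));cv2.imwrite('pics/k.png',np.hstack([a,cv2.resize(w['image'],(280,210)).repeat(2,0)[:420]])[:,:,::-1])
E
```

```text
18.95 [ 0.6313 -0.018   0.1806] [-0.1177  0.7242  0.1904  1.6176 -0.1725  0.8174  0.127 ] [ 0.857  -0.8458  0.3586]
```

View pics/k.png

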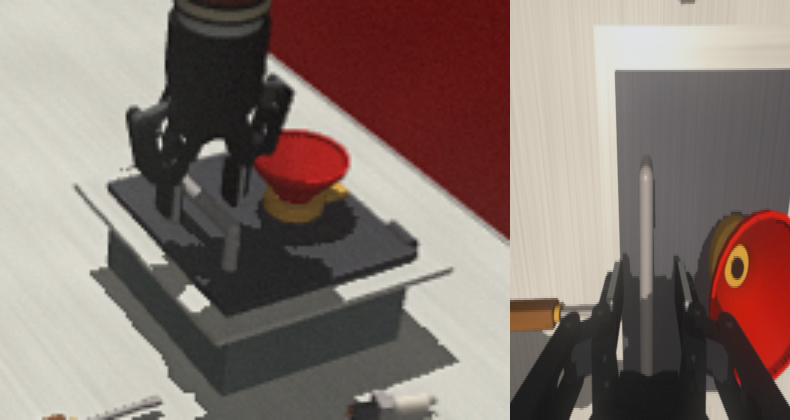

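Fingers straddle the bar (side crop (205,205); wrist view bar centred between the pads), funnel clear. I close on it.

apply_moves --pt "0.0 0 0 0 0" --pt "0.0 0 0 0 0" --pt "0.0 0 0 0 0" --pt "0.0 0 0 0 0" --pt "0.0 0 0 0 0" --pt "0.0 0 0 0 0" --force 50

```text
clock: 19.65
tcp_pos: [0.6298, -0.0175, 0.1815]
orientation: [-0.002, 0.713, 0.701, -0.002]
wrist_force: [-4.6, -0.1, 5.1]
opening: 0.0099
gripper_force: 48.7
```

```bash
python3 - <<'E'
import numpy as np
from rig import *
o=observe();print(o['tcp_pos'],o['wrist_force'],o['opening'])
# arc steps in tool axes (tool y=tank x, tool z=down)
p=lambda a:np.array([-.15*np.cos(a)+.043*np.sin(a), .15*np.sin(a)+.043*np.cos(a)])
A=np.linspace(0,.785,21)
P=np.array([p(a) for a in A]);print(np.round(np.c_[A[1:],np.diff(P,axis=0)*1000],1).tolist(),P[-1]-P[0])
E
```

```text
[ 0.62975043 -0.01753809  0.18151555] [-4.63796021 -0.11806943  5.08301228] 0.009905452430518187
[[0.0, 1.8, 5.9], [0.1, 2.0, 5.8], [0.1, 2.3, 5.7], [0.2, 2.5, 5.6], [0.2, 2.7, 5.5], [0.2, 2.9, 5.4], [0.3, 3.1, 5.3], [0.3, 3.3, 5.1], [0.4, 3.5, 5.0], [0.4, 3.7, 4.9], [0.4, 3.9, 4.7], [0.5, 4.1, 4.6], [0.5, 4.3, 4.4], [0.5, 4.4, 4.2], [0.6, 4.6, 4.0], [0.6, 4.7, 3.9], [0.7, 4.9, 3.7], [0.7, 5.0, 3.5], [0.7, 5.2, 3.3], [0.8, 5.3, 3.1]] [0.07428524 0.09344147]
```

apply_moves --pt "0.0 0 0.0018 -0.0059 0" --pt "0.0 0 0.002 -0.0058 0" --pt "0.0 0 0.0023 -0.0057 0" --pt "0.0 0 0.0025 -0.0056 0" --pt "0.0 0 0.0027 -0.0055 0" --pt "0.0 0 0.0029 -0.0054 0" --pt "0.0 0 0.0031 -0.0053 0" --pt "0.0 0 0.0033 -0.0051 0" --pt "0.0 0 0.0035 -0.005 0" --pt "0.0 0 0.0037 -0.0049 0" --pt "0.0 0 0 0 0"

```text
clock: 20.75
tcp_pos: [0.6564, -0.0181, 0.2356]
orientation: [-0.004, 0.713, 0.701, -0.003]
wrist_force: [-10.6, 1.2, 4.3]
opening: 0.0101
gripper_force: 48.9
```

apply_moves --pt "0.0 0 0.0039 -0.0047 0" --pt "0.0 0 0.0041 -0.0046 0" --pt "0.0 0 0.0043 -0.0044 0" --pt "0.0 0 0.0044 -0.0042 0" --pt "0.0 0 0.0046 -0.004 0" --pt "0.0 0 0.0047 -0.0039 0" --pt "0.0 0 0.0049 -0.0037 0" --pt "0.0 0 0.005 -0.0035 0" --pt "0.0 0 0.0052 -0.0033 0" --pt "0.0 0 0.0053 -0.0031 0" --pt "0.0 0 0 0 0" --pt "0.0 0 0 0 0"

```text
clock: 21.95
tcp_pos: [0.7047, -0.0189, 0.2788]
orientation: [-0.001, 0.713, 0.701, -0.001]
wrist_force: [-10.3, 1.5, 12.8]
opening: 0.0101
gripper_force: 50.6
```

```bash
python3 - <<'E'
from fit import *
np.set_printoptions(precision=4,suppress=True)
o=observe();print(o['clock'],o['tcp_pos'],o['wrist_force'],o['opening'],o['gripper_force'])
d=np.array(o['tcp_pos'])-[.6300,-.0175,.1815]; v=np.array([-.15+d[0],.043+d[2]])
print(np.pi-np.arctan2(.043,.15)-np.arctan2(v[1],v[0]),np.hypot(*v))
C=[]
for n,(r,c) in(('side',(130,280)),('scene',(160,150))):
    s=snapshot(n); im=s['image']
    for a,col in((.785,(0,255,0)),):
        L=np.array([[-.18,y,.0] for y in(-.095,.095)]+[[0,y,0] for y in(.095,-.095)])
        X=np.c_[L[:,0]*np.cos(a)+.09,L[:,1],-L[:,0]*np.sin(a)+.08]; cz,sz=np.cos(-.017),np.sin(-.017)
        X=X@np.array([[cz,-sz,0],[sz,cz,0],[0,0,1]]).T+[.690,-.018,0]
        cv2.polylines(im,[proj(s,X)[:,::-1].astype(np.int32)],True,col,1)
    C.append(cv2.resize(im[r:r+160,c:c+160],(400,400)))
cv2.imwrite('pics/l.png',np.hstack(C)[:,:,::-1])
E
```

```text
21.95 [ 0.7047 -0.0189  0.2788] [-10.2565   1.5248  12.7934] 0.01005603637864239 50.61999499797821
0.7987548193172946 0.15922724206891758
```

View pics/l.png

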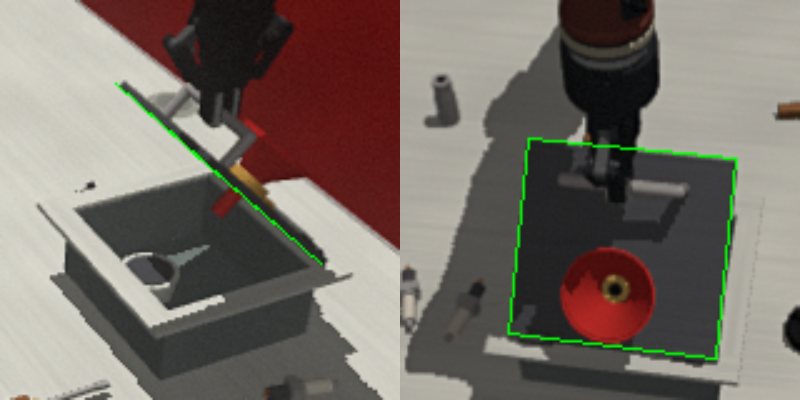

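The green 45° outline matches the lid in both views, held by the bar. I check that it is still, then hand in.

apply_moves --pt "0.0 0 0 0 0" --pt "0.0 0 0 0 0" --pt "0.0 0 0 0 0" --pt "0.0 0 0 0 0" --pt "0.0 0 0 0 0" --pt "0.0 0 0 0 0" --pt "0.0 0 0 0 0" --pt "0.0 0 0 0 0"

```text
clock: 22.85
tcp_pos: [0.7046, -0.0189, 0.2787]
orientation: [-0.001, 0.713, 0.701, -0.001]
wrist_force: [-10.4, 0.6, 13.2]
opening: 0.0102
gripper_force: 50.6
```

```bash
python3 -c "
from rig import *
import numpy as np
o=observe();print(o['tcp_pos'],o['wrist_force'],o['gripper_force'],np.abs(o['joint_velocities']).max())
if abs(o['tcp_pos'][2]-.2788)<.003 and o['gripper_force']>20: print(sign_off())"
```

```text
[ 0.70456132 -0.01891347  0.27869996] [-10.40506778   0.56527005  13.18330508] 50.603687167167664 0.0018948397976145505
the job is handed in; nothing more can be done
None
```

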